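# Load the locked drawer of a bench analyser

## Task

Load the knobbed steel weight into the bench analyser: slide the safety catch on its roof fully aside, press the release button underneath so that the drawer springs out, and set the weight gently upright on the drawer floor. Then push the drawer in until it latches and slide the catch fully back over the button. Leave the flange stub and the small stepped steel fitting that stand near the weight where they are.

Things in the scene. Friction and masses are not known exactly. Their poses are not given: they have to be found in the camera images.
- analyser: Fixed grey steel box on the worktop, 168 mm deep (x), 150 wide (y), roof at 82 mm height; origin on the worktop 1 mm in front of the middle of its underside (front edge at own x = -83 mm), own x pointing to its back (drawer front faces its -x), y to its left seen from the robot, z up. It may stand turned by up to 0.4 rad. On the roof, at own x = +30, y = +25 mm, is a round release button, covered by a sliding safety catch.
- catch_tab (a point): Middle of the top edge of the upright tab on the safety catch, 124 mm above the worktop. The tab is 10 mm thick along the analyser's y, 30 long along its x, and stands 22 high on the bridge-shaped steel catch plate (52 along x by 40 along y, top at 102 mm). Pinch it across its thickness or push it from either side. The catch is stiff in every direction but its slide.
- catch (a joint): Slide of the safety catch in m: 0 = button covered, 0.055 = end stop, fully aside; grows as the catch moves to the analyser's -y (to the right seen from the robot). About 1.5 N of friction; stays where it is left. It may start a few mm off 0.
- button_top (a point): Middle of the top of the black release button, 26 mm in diameter, 96 mm above the worktop (14 above the roof). It lies under the catch plate until the catch is aside.
- release_button (a joint): Button travel in m, 0 = up, growing downwards to 0.008; spring of 1.6 N at the top and 4.8 N at the bottom. Beyond about 6 mm of travel it frees the drawer; it springs back up when let go.
- drawer (a joint): Drawer travel in m: 0.003 = latched, 0.085 = fully out, growing to the analyser's -x. Freed, a spring (2.7 N shut, 1.4 N out) drives it right out in about 1 s. To shut it push its front along +x to the stop at 0: 6 to 8 N at 0.05 m/s, the most over the last 18 mm where the latch rides over; it snaps in the last 6 mm and holds. Pushed less far it springs out again. Latched, it cannot be pulled open.
- drawer_front (a point): Middle of the outer face of the drawer's front panel, moving with the drawer; the panel is an upright aluminium plate 132 mm wide, 6 thick, from 5 to 75 mm above the worktop, smooth and without a handle. Shut, its face stands about 10 mm in front of the housing. Its axes are the analyser's.
- drawer_floor (a point): Centre of the drawer's floor, 10 mm above the worktop, moving with the drawer; axes as the analyser's. The floor inside is 70 mm (x) by 100 (y); side and rear walls are 3 mm thick and reach 30 mm above the worktop, the front panel 75. Fully out, this point is 51 mm in front of the housing's front edge. Housing opening: 128 wide, ceiling 76 mm above the worktop, so only an upright weight passes.
- weight_block: The weight to load: a plain machined steel cylinder 42 mm in diameter, 39 high, with a knob 22 mm wide on top (56 high in all), about 0.5 kg, standing upright on the worktop. Origin at the centre of its underside, z up through the knob. Grasp it round the body or by the knob.
- flange: Bystander: hollow vacuum flange stub, 46 mm in diameter at its foot, 38 high, open tube at the top, standing near the weight (another like it at the back of the worktop plays no part). Origin at the centre of its underside. Leave it alone.
- steel_cup: Bystander: small stepped steel fitting, hexagonal foot about 30 mm across, narrowing in two steps, 38 high. Origin at the centre of its underside. Leave it alone.
There are look-alikes about, which are no part of the job. There is more than one size of the analyser; the job needs the larger. Leave any pink look-alike of the weight_block alone.

How it is judged:
By the outcome, as a careful person would: the job done as asked, in the order asked, and still so for the second after the job is handed in, with the robot touching nothing.
It also fails if it takes over 72 s, if anything falls off the work surface, if the arm or the gripper's body presses on something with over 40 N, if the wrist force passes 120 N, or if a joint passes its speed limit or range.

## Robot

A 6-joint arm with a two-finger parallel gripper is mounted at the origin on a cart in front of the work surface, level with it; the furniture and walls round the work are solid. World frame = base frame: x ahead of the robot, y to its left, z up, the work surface at z = 0. Lengths are in m, angles in rad, forces in N, time in s.
With the tool pointing down it reaches from about 0.375 to 0.975 m from the base axis. Payload 3.8 kg.
Tool frame: the origin (TCP) lies at the very end of the fingers, on their centre line; the grasp point (between the pads) lies 19 mm behind it; z points along the fingers, y is the line along which they close (so a half turn about z gives the same grasp; the last joint's range is limited). The gripper opens to 85 mm and grips with 20 to 120 N. Pads are 22 mm wide; open, the fingers measure 114 mm over their backs; the gripper's body (76 mm by 85 mm) begins 54 mm behind the grasp point. The pads swing forward as they close: fully open they stand 13 mm farther back than shut.
Start: joints at [-1.172, 0.264, 1.604, -0, 1.274, -0.037], TCP at [0.285, -0.612, 0.231] pointing down, gripper open.
Joint ranges: [-2.63, 2.63], [-0.94, 2.18], [0.31, 2.57], [-1.31, 4.45], [0, 2.66], [-2.55, 2.55]. Speed limits (rad/s): [2.57, 2.57, 3.14, 3.14, 3.14, 3.14].

## Interface

Orientations are given as a rotation vector (axis times angle).
In Python, from workcell import read_state, read_camera, calibration, finish_job gives the robot as it stands.
- The arm moves only by the tool step_arm, never from a script. Its argument "commands" is a list of rows, each an object of numbers: "fingers": the gripper's target within -1 to 1 (shut at 1, half-way at 0, fully open at -1); "dx", "dy", "dz": the shift along the tool's x, y, z in m; "roll": the turn about the tool's z in degrees. In form: [{"fingers": .., "dx": .., "dy": .., "dz": .., "roll": ..}, ...]. A call has 1 to 8 rows; each row is the pose to reach, as a shift and turn from the pose commanded when the call began, along the tool's axes at that moment; what a row does not reach only later rows make up. A row lasts 1/8 s, in which the tool goes at most 62.5 mm and 10.7 degrees, less where a joint would pass 70% of its speed; a pose out of reach is approached as far as the arm can. A call with a gripper value outside its range is refused whole. The fingers move at their own pace and stop on an object; "squeeze" is the grip in N (left out, the last holds). Time passes only in rows, so rows that repeat a pose let the fingers close. It gives the time, the measured TCP pose, the force, the opening and the grip force at its end, in the units of the state.
- read_state(): the state, without advancing time (a new reading comes with each control period).
- read_camera(name): name is "scene" or "top" or "wrist"; returns (picture, depth): 480x640x3 uint8, blue, green, red; 480x640 float32, m along the optical axis (not along the pixel's ray), 0 where there is no reading.
- calibration(name): a dict with "intrinsics" (3x3 intrinsics, pixels), "world_to_cam" (4x4, takes a point from world to camera coordinates). Camera axes: x right, y up, looking along -z (the intrinsics and any distortion apply to the point x, -y, -z); pixel columns grow to the right and rows downward; lengths in m; the calibration is good to about 2 mm. A picture is of the moment at which its call begins: read the wrist's pose just before it. calibration takes no time and is no camera call; for the wrist camera it gives the pose at the moment of the call.
- finish_job(): hands the job in; it is judged then, once.
The state is a dict: "time": time; "q": joint angles; "joint_vel": joint speeds; "joint_torque": joint torques, N m; "tool_pos": TCP position; "tcp_rot": TCP orientation; "wrist_force": force on the tool from outside, world axes, zero at the start; "torque": the same for the moment, N m; "width": opening from 0.0 (shut) to 1.0 (fully open); "grip_force": force on a finger pad.
Only numpy, scipy, OpenCV 4.12 (cv2) and the standard library are available. Lean on these libraries where they do the work, as an engineer would, in place of code of your own. Each camera call takes 0.05 s, during which the arm holds its last target. There are 200 camera calls.

## Working session

There is one attempt and no reset: what is moved stays moved. The work goes in short steps, Python scripts to look and compute and a tool call to move; the robot and the scene stay as the last step left them, time stands still between calls to the robot, and variables do not carry over. Pictures are saved under pics/ and viewed, at most 10 in all, crops included, and the job is handed in when it is done.

Besides the shell and the picture viewer there is one more tool, called after "Request:" in YAML: its name, and indented under it one key for each argument. step_arm: Moves the arm, as the interface text tells. Its arguments: {"type":"object","properties":{"commands":{"type":"array","items":{"type":"object","properties":{"fingers":{"type":"number"},"dx":{"type":"number"},"dy":{"type":"number"},"dz":{"type":"number"},"roll":{"type":"number"}}}},"squeeze":{"type":"number"}},"required":["commands"]}

```bash
mkdir -p pics
cat > h.py <<'E'
import numpy as np, cv2
from workcell import *
def grab(n):
    c=calibration(n); im,d=read_camera(n); return im,d,np.array(c["intrinsics"]),np.array(c["world_to_cam"])
def pts(d,K,W):
    v,u=np.mgrid[:480,:640]; 
    p=np.stack([(u-K[0,2])/K[0,0]*d,-(v-K[1,2])/K[1,1]*d,-d],-1)
    C=np.linalg.inv(W); return p@C[:3,:3].T+C[:3,3]
E
python3 - <<'E'
from h import *
print(read_state())
for n in("scene","top"):
    im,d,K,W=grab(n); cv2.imwrite(f"pics/{n}1.png",im); np.savez(f"{n}1.npz",im=im,d=d,K=K,W=W); print(K,W,calibration(n).keys(),(d>0).mean())
E
```

```text
{'time': 0.0, 'q': array([-1.17190405e+00,  2.64756423e-01,  1.60536481e+00, -2.10589785e-05,
        1.27371560e+00, -3.68904795e-02]), 'joint_vel': array([ 4.66789652e-04,  1.57424723e-05, -1.04418932e-03,  1.23645045e-03,
       -5.85992287e-04, -1.57344277e-04]), 'joint_torque': array([-4.65428857e-04, -5.15112090e+01, -3.67316508e+01, -4.46047602e-05,
        1.30281344e-02, -1.15416447e-05]), 'tool_pos': array([ 0.28464441, -0.61124054,  0.2299648 ]), 'tcp_rot': array([-3.06515713e+00, -6.78655342e-01,  6.65214865e-04]), 'wrist_force': array([ 0.59110559, -0.02257017,  0.57239358]), 'torque': array([-0.03678924,  0.0159585 , -0.02168133]), 'grip_force': 0.0, 'width': 1.0003828817663905}
[[467.19179179   0.         320.22770004]
 [  0.         467.19179179 232.65948243]
 [  0.           0.           1.        ]] [[-0.68164369 -0.73168266 -0.00153707  0.39861284]
 [ 0.53931276 -0.50384722  0.67474419 -0.32521802]
 [-0.49447307  0.45910616  0.73805008 -0.73522538]
 [ 0.          0.          0.          1.        ]] dict_keys(['intrinsics', 'world_to_cam']) 0.996025390625
[[519.09475886   0.         312.96874042]
 [  0.         519.09475886 238.19861816]
 [  0.           0.           1.        ]] [[-0.00958224 -0.99990707 -0.00969709  0.03655561]
 [ 0.99152495 -0.01075751  0.12947029 -0.53880506]
 [-0.12956258 -0.0083743   0.99153588 -1.32348789]
 [ 0.          0.          0.          1.        ]] dict_keys(['intrinsics', 'world_to_cam']) 0.9959635416666667
```

View pics/top1.png

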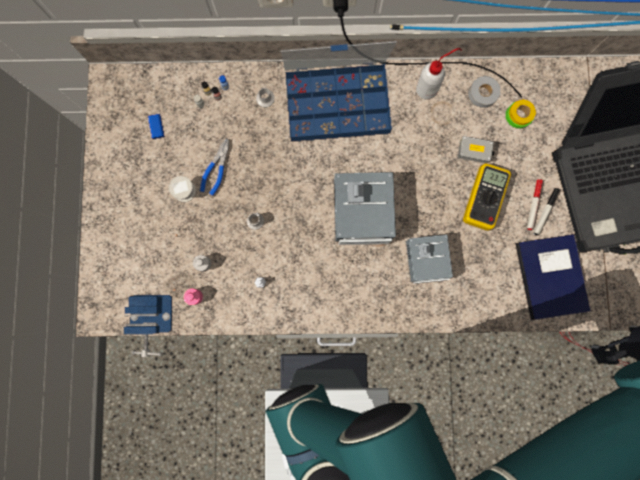

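View pics/scene1.png

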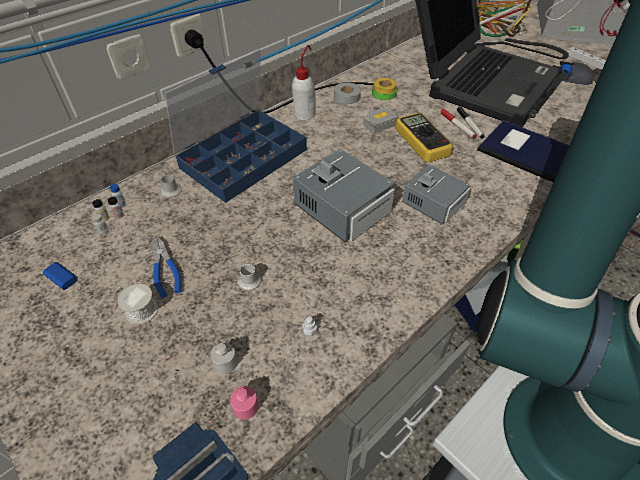

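The top view shows the large analyser at (365,208) with its catch at (360,190), and the small one at (431,258). The grey weight is at (202,262), the flange at (254,220), the cup at (260,282) and the pink look-alike at (193,296).

```bash
cat > m.py <<'E'
from h import *
for n,box,wb in(("top",(325,405,165,250),(190,215,250,275)),("scene",(280,405,140,245),(205,245,335,378))):
    z=np.load(n+"1.npz"); P=pts(z["d"],z["K"],z["W"])
    def sel(b,lo,hi):
        q=P[b[2]:b[3],b[0]:b[1]].reshape(-1,3); return q[(q[:,2]>lo)&(q[:,2]<hi)]
    r=sel(box,.074,.09); print(n,"roof n",len(r),np.median(r[:,2]))
    (c,s,a)=cv2.minAreaRect(r[:,:2].astype(np.float32)); print(" rect",c,s,a)
    for nm,lo,hi in(("plate",.096,.108),("tab",.114,.135)):
        t=sel(box,lo,hi)
        if len(t)>3: print(" ",nm,len(t),t.mean(0),cv2.minAreaRect(t[:,:2].astype(np.float32)))
    for nm,lo,hi in(("body",.033,.043),("knob",.048,.062)):
        t=sel(wb,lo,hi)
        if len(t)>2: print(" ",nm,len(t),t.mean(0),np.ptp(t,axis=0))
    im=z["im"]; b=box; cv2.imwrite(f"pics/{n}c.png",cv2.resize(im[b[2]:b[3],b[0]:b[1]],None,fx=4,fy=4,interpolation=2))
E
python3 m.py
python3 - <<'E'
import cv2,numpy as np
a=cv2.imread("pics/topc.png");b=cv2.imread("pics/scenec.png")
b=cv2.resize(b,None,fx=.9,fy=.9);h=max(a.shape[0],b.shape[0])
c=np.zeros((h,a.shape[1]+b.shape[1],3),np.uint8);c[:a.shape[0],:a.shape[1]]=a;c[:b.shape[0],a.shape[1]:]=b
cv2.imwrite("pics/crop.png",c)
E
```

```text
top roof n 3531 0.08166998350437393
 rect (0.6139662861824036, -0.10023856908082962) (0.17930501699447632, 0.1503504365682602) 0.5465761423110962
  plate 275 [ 0.6458946  -0.07543518  0.10167954] ((0.6466490030288696, -0.07584649324417114), (0.053607307374477386, 0.03961324319243431), 2.2097890377044678)
  tab 47 [ 0.6458491  -0.07610243  0.12308651] ((0.6462941765785217, -0.07604600489139557), (0.00794759951531887, 0.028205057606101036), 88.55852508544922)
  body 131 [0.47793776 0.32476372 0.03629599] [0.03954916 0.0435932  0.00982721]
  knob 50 [0.47760234 0.32585675 0.05409955] [0.0181622  0.01849381 0.0123835 ]
scene roof n 3394 0.08330179567624363
 rect (0.6157333254814148, -0.10146250575780869) (0.17989331483840942, 0.1530763804912567) 0.4066009223461151
  plate 246 [ 0.64240025 -0.07303766  0.10276746] ((0.6487080454826355, -0.0773419514298439), (0.05557025223970413, 0.04084068164229393), 3.5876576900482178)
  tab 81 [ 0.64680716 -0.07604829  0.12215972] ((0.6483353972434998, -0.07651019841432571), (0.030477451160550117, 0.011395495384931564), 0.9889743328094482)
  body 330 [0.47645778 0.32615954 0.03679885] [0.04242323 0.04170411 0.00789352]
  knob 120 [0.47885234 0.32534821 0.05488875] [0.01776209 0.02160646 0.00986846]
```

View pics/crop.png

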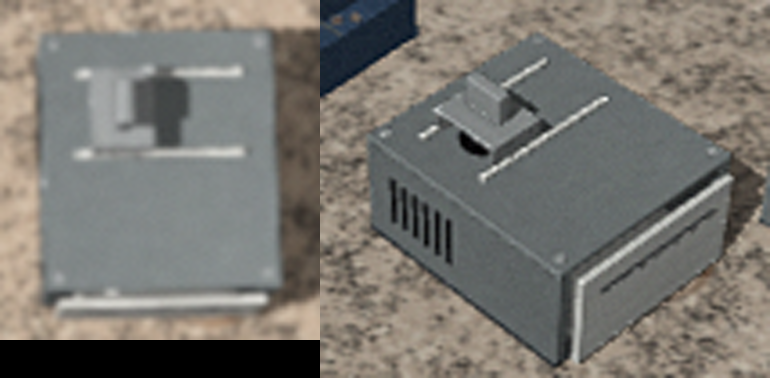

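The crops show the catch over the button and the drawer shut. The depth readings agree with the given heights: roof 82 mm, plate 102, tab 124 and weight 56. The analyser's yaw is about 0.5°. I'll move above the tab.

Request:
step_arm:
  commands:
    - {"dx": 0.554,"dy": -0.333,"dz": 0.03,"roll": 24.7,"fingers": -1}
    - {"dx": 0.554,"dy": -0.333,"dz": 0.03,"roll": 24.7,"fingers": -1}
    - {"dx": 0.554,"dy": -0.333,"dz": 0.03,"roll": 24.7,"fingers": -1}
    - {"dx": 0.554,"dy": -0.333,"dz": 0.03,"roll": 24.7,"fingers": -1}
    - {"dx": 0.554,"dy": -0.333,"dz": 0.03,"roll": 24.7,"fingers": -1}
    - {"dx": 0.554,"dy": -0.333,"dz": 0.03,"roll": 24.7,"fingers": -1}
    - {"dx": 0.554,"dy": -0.333,"dz": 0.03,"roll": 24.7,"fingers": -1}
    - {"dx": 0.554,"dy": -0.333,"dz": 0.03,"roll": 24.7,"fingers": -1}
  squeeze: 25

```text
time: 1.1
tool_pos: [0.5648, -0.1963, 0.2077]
tcp_rot: [3.142, 0.007, -0.001]
wrist_force: [-0.1, -0.3, -0.5]
width: 0.999
grip_force: 0.0
```

Request:
step_arm:
  commands:
    - {"dx": 0.079,"dy": -0.117,"dz": 0.03}
    - {"dx": 0.079,"dy": -0.117,"dz": 0.03}
    - {"dx": 0.079,"dy": -0.117,"dz": 0.03}
    - {"dx": 0.079,"dy": -0.117,"dz": 0.03}
    - {"dx": 0.079,"dy": -0.117,"dz": 0.03}

```text
invalid input
```

```bash
cat > t.py <<'E'
from h import *
import sys
s=read_state(); im,d,K,W=grab("wrist"); cv2.imwrite(f"pics/{sys.argv[1]}.png",im); P=pts(d,K,W)
print(s["tool_pos"],s["tcp_rot"],"cam",np.linalg.inv(W)[:3,3])
c=np.array([.647,-.1]); near=np.linalg.norm(P[...,:2]-c,axis=2)<.09
for nm,lo,hi in(("tab",.116,.13),("plate",.099,.106),("btn",.093,.0985),("roof",.078,.086)):
    m=(near&(P[...,2]>lo)&(P[...,2]<hi)&(d>0)).astype(np.uint8); k,L,S,_=cv2.connectedComponentsWithStats(m)
    for i in range(1,k):
        if S[i,4]>80: q=P[L==i]; print(nm,S[i,4],q.mean(0).round(4),cv2.minAreaRect(q[:,:2].astype(np.float32)))
E
python3 t.py w1
```

```text
[ 0.56481647 -0.19630318  0.20768673] [ 3.14156959e+00  7.40540661e-03 -5.05233988e-04] cam [ 0.64455359 -0.19460845  0.35040563]
tab 1051 [ 0.6485 -0.0783  0.1229] ((0.6481884121894836, -0.07700522989034653), (0.029823651537299156, 0.011019323952496052), 1.102351188659668)
plate 3424 [ 0.649  -0.0804  0.1022] ((0.6480557918548584, -0.07678497582674026), (0.05173109471797943, 0.04076467081904411), 0.638090968132019)
roof 32435 [ 0.6395 -0.1054  0.0823] ((0.630396842956543, -0.10050953179597855), (0.14657311141490936, 0.15021570026874542), 0.6107944250106812)
```

View pics/w1.png

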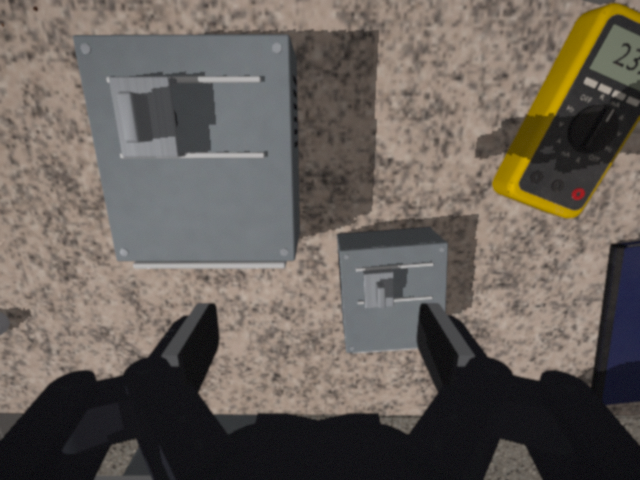

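The wrist view shows the large analyser at (190,150) with its tab at (125,115). The tab is at (0.648, -0.077), which fits the earlier measurement.

Request:
step_arm:
  commands:
    - {"dx": 0.083,"dy": -0.119,"dz": 0.03,"roll": -0.3,"fingers": -1}
    - {"dx": 0.083,"dy": -0.119,"dz": 0.03,"roll": -0.3,"fingers": -1}
    - {"dx": 0.083,"dy": -0.119,"dz": 0.03,"roll": -0.3,"fingers": -1}
    - {"dx": 0.083,"dy": -0.119,"dz": 0.05,"roll": -0.3,"fingers": -1}
    - {"dx": 0.083,"dy": -0.119,"dz": 0.05,"roll": -0.3,"fingers": -1}

```text
time: 1.78
tool_pos: [0.6439, -0.0798, 0.155]
tcp_rot: [-3.141, -0.015, 0.009]
wrist_force: [-0.3, 0.4, 0.1]
width: 0.999
grip_force: 0.0
```

Request:
step_arm:
  commands:
    - {"dz": 0.03,"fingers": -1}
    - {"dz": 0.05,"fingers": -1}
    - {"dz": 0.05,"fingers": 0.3}
    - {"dz": 0.05,"fingers": 1}
    - {"dz": 0.05,"fingers": 1}
    - {"dz": 0.05,"fingers": 1}
    - {"dz": 0.05,"fingers": 1}

```text
invalid input
```

Request:
step_arm:
  commands:
    - {"dx": 0,"dy": 0,"dz": 0.03,"roll": 0,"fingers": -1}
    - {"dx": 0,"dy": 0,"dz": 0.05,"roll": 0,"fingers": -1}
    - {"dx": 0,"dy": 0,"dz": 0.05,"roll": 0,"fingers": 0}
    - {"dx": 0,"dy": 0,"dz": 0.05,"roll": 0,"fingers": 1}
    - {"dx": 0,"dy": 0,"dz": 0.05,"roll": 0,"fingers": 1}
    - {"dx": 0,"dy": 0,"dz": 0.05,"roll": 0,"fingers": 1}
    - {"dx": 0,"dy": 0,"dz": 0.05,"roll": 0,"fingers": 1}
  squeeze: 25

```text
time: 2.65
tool_pos: [0.6473, -0.0788, 0.1093]
tcp_rot: [3.141, 0.016, 0.003]
wrist_force: [-0.4, 0.4, 2.9]
width: 0.103
grip_force: 29.8
```

Request:
step_arm:
  commands:
    - {"dx": 0,"dy": 0.01,"dz": 0,"roll": 0,"fingers": 1}
    - {"dx": 0,"dy": 0.02,"dz": 0,"roll": 0,"fingers": 1}
    - {"dx": 0,"dy": 0.03,"dz": 0,"roll": 0,"fingers": 1}
    - {"dx": 0,"dy": 0.04,"dz": 0,"roll": 0,"fingers": 1}
    - {"dx": 0,"dy": 0.05,"dz": 0,"roll": 0,"fingers": 1}
    - {"dx": 0,"dy": 0.055,"dz": 0,"roll": 0,"fingers": 1}
    - {"dx": 0,"dy": 0.058,"dz": 0,"roll": 0,"fingers": 1}
    - {"dx": 0,"dy": 0.058,"dz": 0,"roll": 0,"fingers": 1}

```text
time: 3.65
tool_pos: [0.6477, -0.1322, 0.1092]
tcp_rot: [-3.133, -0.014, -0.001]
wrist_force: [-0.8, 16.0, 8.2]
width: 0.108
grip_force: 30.5
```

The catch is at its stop. Next I'll open, lift and move over the button with the fingers shut.

Request:
step_arm:
  commands:
    - {"dx": 0,"dy": -0.003,"dz": 0,"roll": 0,"fingers": -0.2}
    - {"dx": 0,"dy": -0.003,"dz": 0,"roll": 0,"fingers": -0.2}
    - {"dx": 0,"dy": -0.003,"dz": -0.04,"roll": 0,"fingers": -0.2}
    - {"dx": 0,"dy": -0.03,"dz": -0.04,"roll": 0,"fingers": 1}
    - {"dx": 0,"dy": -0.06,"dz": -0.03,"roll": 0,"fingers": 1}
    - {"dx": 0,"dy": -0.06,"dz": -0.01,"roll": 0,"fingers": 1}
    - {"dx": 0,"dy": -0.06,"dz": -0.01,"roll": 0,"fingers": 1}
    - {"dx": 0,"dy": -0.06,"dz": -0.01,"roll": 0,"fingers": 1}

```text
time: 4.65
tool_pos: [0.6464, -0.078, 0.1176]
tcp_rot: [3.141, 0.014, -0.001]
wrist_force: [0.8, 0.5, 0.6]
width: 0.001
grip_force: 0.0
```

```bash
python3 t.py w2
```

```text
[ 0.64640316 -0.07795635  0.11762188] [ 3.14122858e+00  1.41620321e-02 -1.43940226e-03] cam [ 0.72623739 -0.07586344  0.26031248]
tab 1689 [ 0.6512 -0.1291  0.1229] ((0.6496395468711853, -0.13006050884723663), (0.030765993520617485, 0.01011348981410265), 0.383591890335083)
tab 265 [ 0.6573 -0.0766  0.1259] ((0.6572958827018738, -0.07656712830066681), (0.0016126013360917568, 0.013268363662064075), 3.062037467956543)
tab 85 [ 0.6531 -0.0668  0.1273] ((0.6531773209571838, -0.06638713926076889), (0.0064608692191541195, 0.0012679049978032708), 88.51823425292969)
tab 83 [ 0.6534 -0.0866  0.1274] ((0.6534059047698975, -0.08687390387058258), (0.0063581084832549095, 0.001661858637817204), 86.49789428710938)
plate 5392 [ 0.6542 -0.1278  0.1022] ((0.6494232416152954, -0.13038493692874908), (0.05256917327642441, 0.04022015258669853), 0.39821556210517883)
btn 260 [ 0.675  -0.1292  0.0959] ((0.6750562191009521, -0.1300436407327652), (0.0029522704426199198, 0.04020832106471062), 3.9193947315216064)
btn 1370 [ 0.652  -0.0752  0.0961] ((0.6509698629379272, -0.07522685825824738), (0.021709401160478592, 0.025347022339701653), 8.190936088562012)
roof 32863 [ 0.6628 -0.0969  0.0823] ((0.6436654925346375, -0.10017642378807068), (0.12134123593568802, 0.15041622519493103), 0.1459755301475525)
roof 175 [ 0.5659 -0.0777  0.0824] ((0.5662600994110107, -0.07757911831140518), (0.013273477554321289, 0.007033942267298698), 1.0679682493209839)
```

Request:
step_arm:
  commands:
    - {"dx": 0.002,"dy": -0.002,"dz": 0.018,"roll": 0,"fingers": 1}
    - {"dx": 0.002,"dy": -0.002,"dz": 0.023,"roll": 0,"fingers": 1}
    - {"dx": 0.002,"dy": -0.002,"dz": 0.027,"roll": 0,"fingers": 1}
    - {"dx": 0.002,"dy": -0.002,"dz": 0.03,"roll": 0,"fingers": 1}
    - {"dx": 0.002,"dy": -0.002,"dz": 0.03,"roll": 0,"fingers": 1}

```text
time: 5.32
tool_pos: [0.6485, -0.075, 0.0884]
tcp_rot: [3.141, 0.016, -0.0]
wrist_force: [-2.0, -0.1, 3.9]
width: 0.0
grip_force: 2.1
```

Request:
step_arm:
  commands:
    - {"dx": 0,"dy": 0,"dz": 0.002,"roll": 0,"fingers": 1}
    - {"dx": 0,"dy": 0,"dz": 0.002,"roll": 0,"fingers": 1}
    - {"dx": 0,"dy": 0,"dz": -0.03,"roll": 0,"fingers": 1}
    - {"dx": 0,"dy": 0,"dz": -0.08,"roll": 0,"fingers": 1}
    - {"dx": 0,"dy": 0,"dz": -0.08,"roll": 0,"fingers": 1}
    - {"dx": 0,"dy": 0,"dz": -0.08,"roll": 0,"fingers": -1}
    - {"dx": 0,"dy": 0,"dz": -0.08,"roll": 0,"fingers": -1}

```text
time: 6.2
tool_pos: [0.6472, -0.0745, 0.1659]
tcp_rot: [-3.141, -0.016, 0.005]
wrist_force: [-0.6, 0.1, -0.3]
width: 0.42
grip_force: 0.0
```

```bash
cat > d.py <<'E'
from h import *
im,d,K,W=grab("top"); P=pts(d,K,W); cv2.imwrite("pics/top2.png",im)
m=(abs(P[...,0]-.47)<.068)&(abs(P[...,1]+.1)<.09)&(P[...,2]>.06)&(P[...,2]<.085)&(P[...,0]<.53)
q=P[m]; print("panel",len(q),cv2.minAreaRect(q[:,:2].astype(np.float32)),q.mean(0))
m=(abs(P[...,0]-.49)<.06)&(abs(P[...,1]+.1)<.045)&(P[...,2]>.005)&(P[...,2]<.015); print("floor",m.sum(),P[m].mean(0))
m=(abs(P[...,0]-.478)<.04)&(abs(P[...,1]-.325)<.04)&(P[...,2]>.048); print("knob",P[m].mean(0))
E
python3 d.py
```

```text
panel 3 ((0.4455454647541046, -0.1654493510723114), (0.0018055676482617855, 0.0038855387829244137), 42.321163177490234) [ 0.44528142 -0.16560633  0.07443522]
floor 0 [nan nan nan]
knob [0.47736558 0.32569646 0.05361479]d.py:5: RuntimeWarning: Mean of empty slice.
  m=(abs(P[...,0]-.49)<.06)&(abs(P[...,1]+.1)<.045)&(P[...,2]>.005)&(P[...,2]<.015); print("floor",m.sum(),P[m].mean(0))
  ret = um.true_divide(
```

Request:
step_arm:
  commands:
    - {"dx": -0.166,"dy": -0.402,"dz": 0.0,"roll": 0,"fingers": -1}
    - {"dx": -0.166,"dy": -0.402,"dz": 0.0,"roll": 0,"fingers": -1}
    - {"dx": -0.166,"dy": -0.402,"dz": 0.0,"roll": 0,"fingers": -1}
    - {"dx": -0.166,"dy": -0.402,"dz": 0.0,"roll": 0,"fingers": -1}
    - {"dx": -0.166,"dy": -0.402,"dz": 0.0,"roll": 0,"fingers": -1}
    - {"dx": -0.166,"dy": -0.402,"dz": 0.0,"roll": 0,"fingers": -1}
    - {"dx": -0.166,"dy": -0.402,"dz": 0.0,"roll": 0,"fingers": -1}
    - {"dx": -0.166,"dy": -0.402,"dz": 0.0,"roll": 0,"fingers": -1}

```text
time: 7.25
tool_pos: [0.4761, 0.3288, 0.1668]
tcp_rot: [3.141, 0.025, -0.003]
wrist_force: [0.4, -0.5, 0.8]
width: 0.997
grip_force: 0.0
```

```bash
python3 d.py
python3 - <<'E'
from h import *
s=read_state();print(s["tool_pos"],s["tcp_rot"])
im,d,K,W=grab("wrist");P=pts(d,K,W);cv2.imwrite("pics/w3.png",im)
for lo,hi in((.03,.041),(.05,.06)):
    m=(np.linalg.norm(P[...,:2]-[.478,.3255],axis=2)<.045)&(P[...,2]>lo)&(P[...,2]<hi);q=P[m]
    print(len(q),q.mean(0),cv2.minEnclosingCircle(q[:,:2].astype(np.float32)) if len(q) else 0)
E
```

```text
panel 146 ((0.4448532164096832, -0.10211716592311859), (0.007053741253912449, 0.1311664879322052), 0.8959125280380249) [ 0.44484595 -0.09957198  0.07302786]
floor 841 [ 0.4878436  -0.09957215  0.00972111]
knob [0.47039145 0.31791798 0.50315734]
[0.47700251 0.32680225 0.16678436] [ 3.14019911e+00  2.20597452e-02 -2.81785127e-03]
1437 [0.48327168 0.32618445 0.03611432] ((0.4800063371658325, 0.3260614573955536), 0.021277105435729027)
567 [0.48126288 0.32622938 0.05453934] ((0.48011985421180725, 0.32628268003463745), 0.010887081734836102)
```

View pics/top2.png

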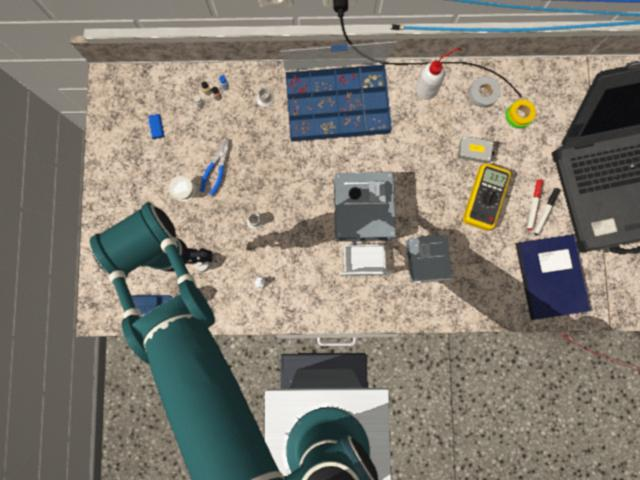

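The drawer is fully out (tray at (365,262)) and the button is uncovered at (355,192). The gripper is above the weight, so I'll descend and grasp the body.

Request:
step_arm:
  commands:
    - {"dx": 0.002,"dy": 0.0,"dz": 0.05,"roll": 0,"fingers": -1}
    - {"dx": 0.002,"dy": 0.0,"dz": 0.1,"roll": 0,"fingers": -1}
    - {"dx": 0.002,"dy": 0.0,"dz": 0.135,"roll": 0,"fingers": -1}
    - {"dx": 0.002,"dy": 0.0,"dz": 0.156,"roll": 0,"fingers": -1}
    - {"dx": 0.002,"dy": 0.0,"dz": 0.156,"roll": 0,"fingers": 0}
    - {"dx": 0.002,"dy": 0.0,"dz": 0.156,"roll": 0,"fingers": 1}
    - {"dx": 0.002,"dy": 0.0,"dz": 0.156,"roll": 0,"fingers": 1}
    - {"dx": 0.002,"dy": 0.0,"dz": 0.156,"roll": 0,"fingers": 1}
  squeeze: 40

```text
time: 8.35
tool_pos: [0.4821, 0.3256, 0.0138]
tcp_rot: [-3.141, -0.016, -0.004]
wrist_force: [1.2, -4.1, 3.5]
width: 0.471
grip_force: 41.2
```

Request:
step_arm:
  commands:
    - {"dx": 0,"dy": 0.0,"dz": -0.01,"roll": 0,"fingers": 1}
    - {"dx": 0,"dy": 0.0,"dz": -0.03,"roll": 0,"fingers": 1}
    - {"dx": 0,"dy": 0.0,"dz": -0.06,"roll": 0,"fingers": 1}
    - {"dx": 0,"dy": 0.0,"dz": -0.1,"roll": 0,"fingers": 1}
    - {"dx": 0,"dy": 0.02,"dz": -0.13,"roll": 0,"fingers": 1}
    - {"dx": 0,"dy": 0.05,"dz": -0.13,"roll": 0,"fingers": 1}
    - {"dx": 0.001,"dy": 0.09,"dz": -0.13,"roll": 0,"fingers": 1}
    - {"dx": 0.001,"dy": 0.13,"dz": -0.13,"roll": 0,"fingers": 1}

```text
time: 9.35
tool_pos: [0.4827, 0.1949, 0.1433]
tcp_rot: [-3.141, -0.017, -0.002]
wrist_force: [-0.2, -0.4, -4.9]
width: 0.466
grip_force: 41.6
```

Request:
step_arm:
  commands:
    - {"dx": 0,"dy": 0.04,"dz": 0,"roll": 0,"fingers": 1}
    - {"dx": 0,"dy": 0.08,"dz": 0,"roll": 0,"fingers": 1}
    - {"dx": 0,"dy": 0.12,"dz": 0,"roll": 0,"fingers": 1}
    - {"dx": 0,"dy": 0.16,"dz": 0,"roll": 0,"fingers": 1}
    - {"dx": 0,"dy": 0.2,"dz": 0,"roll": 0,"fingers": 1}
    - {"dx": 0,"dy": 0.24,"dz": 0,"roll": 0,"fingers": 1}
    - {"dx": 0,"dy": 0.27,"dz": 0,"roll": 0,"fingers": 1}
    - {"dx": 0,"dy": 0.29,"dz": 0,"roll": 0,"fingers": 1}

```text
time: 10.35
tool_pos: [0.4857, -0.0955, 0.1432]
tcp_rot: [3.141, 0.014, 0.002]
wrist_force: [-0.2, -0.4, -4.3]
width: 0.471
grip_force: 41.7
```

Request:
step_arm:
  commands:
    - {"dx": 0,"dy": 0.005,"dz": 0,"roll": 0,"fingers": 1}
    - {"dx": 0,"dy": 0.005,"dz": 0,"roll": 0,"fingers": 1}
    - {"dx": 0,"dy": 0.005,"dz": 0,"roll": 0,"fingers": 1}

```text
time: 10.72
tool_pos: [0.4857, -0.0985, 0.1422]
tcp_rot: [-3.141, -0.017, 0.0]
wrist_force: [-0.1, 0.4, -5.0]
width: 0.467
grip_force: 41.7
```

Run:
```python
from h import *
s=read_state();print(s["tool_pos"],s["tcp_rot"],s["wrist_force"],s["width"])
im,d,K,W=grab("wrist");P=pts(d,K,W);cv2.imwrite("pics/w4.png",im)
T=s["tool_pos"]
for h in np.arange(-.01,.06,.006):
    m=(np.linalg.norm(P[...,:2]-T[:2],axis=2)<.028)&(abs(P[...,2]-T[2]-h)<.003)&(d>0)&(abs(P[...,1]-T[1])<.018);q=P[m]
    if len(q)>20: print(round(h,3),len(q),q.mean(0)-T,q.max(0)-T)
m=(P[...,2]>.068)&(P[...,2]<.08)&(abs(P[...,0]-.445)<.02)&(d>0);q=P[m];print("panel",len(q),q.mean(0) if len(q) else 0)
m=(P[...,2]>.025)&(P[...,2]<.034)&(abs(P[...,0]-.50)<.034)&(abs(P[...,1]+.1)<.07)&(d>0);q=P[m]
print("walls",len(q)); 
for sgn in(1,-1):
    w=q[(q[:,1]+.1)*sgn>.04]; print(len(w),w.mean(0) if len(w) else 0, w.min(0) if len(w) else 0,w.max(0) if len(w) else 0)
```

```text
[ 0.48574671 -0.09850296  0.14223032] [-3.14107148e+00 -1.68516790e-02  5.65951641e-05] [-0.08336012  0.44221287 -5.01370728] 0.46655304581203116
-0.01 267 [ 0.01636672  0.0005307  -0.0095346 ] [ 0.01945301  0.01796284 -0.00703131]
-0.004 364 [ 0.01632784  0.00029843 -0.00390546] [ 0.01957995  0.01780125 -0.00100136]
0.002 385 [0.01639122 0.00051144 0.00209603] [0.01966289 0.01784363 0.00499565]
0.008 452 [0.01641694 0.00062039 0.00806562] [0.01979814 0.01798021 0.01099992]
0.014 507 [0.01636746 0.00026435 0.01410529] [0.01970396 0.01799528 0.01698316]
0.02 4260 [0.00580567 0.000323   0.02194565] [0.01966024 0.0179995  0.02299982]
0.026 764 [ 4.44156742e-03 -1.16979663e-06  2.39158911e-02] [0.01864644 0.01798415 0.02892014]
0.038 1107 [0.00359374 0.00111131 0.03892541] [0.00960537 0.01158695 0.04099908]
0.044 1303 [-0.00099063  0.00105787  0.04181873] [0.00747244 0.00944454 0.04344285]
panel 465 [ 0.4486407  -0.11703028  0.07289207]
walls 1557
426 [ 0.49888981 -0.05121343  0.02974808] [ 0.46618581 -0.0599894   0.02503443] [ 0.52232566 -0.04825996  0.03225812]
462 [ 0.49981341 -0.15144667  0.0296654 ] [ 0.46612433 -0.15486551  0.02500013] [ 0.52320439 -0.14007999  0.03254323]
```

View pics/w4.png

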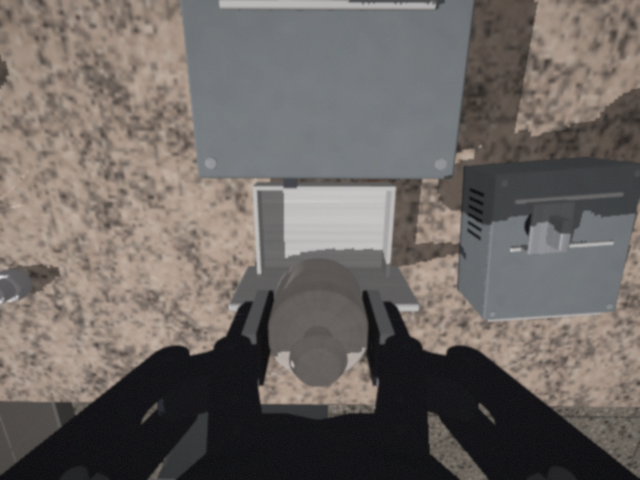

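The weight hangs upright in the gripper at (318,320), above the tray at (325,240). Lowering it.

Request:
step_arm:
  commands:
    - {"dx": 0,"dy": 0.002,"dz": 0.02,"roll": 0,"fingers": 1}
    - {"dx": 0,"dy": 0.002,"dz": 0.045,"roll": 0,"fingers": 1}
    - {"dx": 0,"dy": 0.002,"dz": 0.07,"roll": 0,"fingers": 1}
    - {"dx": 0,"dy": 0.002,"dz": 0.09,"roll": 0,"fingers": 1}
    - {"dx": 0,"dy": 0.002,"dz": 0.102,"roll": 0,"fingers": 1}
    - {"dx": 0,"dy": 0.002,"dz": 0.109,"roll": 0,"fingers": 1}
    - {"dx": 0,"dy": 0.002,"dz": 0.111,"roll": 0,"fingers": 1}
    - {"dx": 0,"dy": 0.002,"dz": 0.111,"roll": 0,"fingers": 1}

```text
time: 11.78
tool_pos: [0.4864, -0.1016, 0.0317]
tcp_rot: [3.141, 0.016, 0.002]
wrist_force: [1.0, 0.6, -4.3]
width: 0.468
grip_force: 41.7
```

Request:
step_arm:
  commands:
    - {"dx": 0,"dy": 0,"dz": 0.001,"roll": 0,"fingers": 1}
    - {"dx": 0,"dy": 0,"dz": 0.002,"roll": 0,"fingers": 1}
    - {"dx": 0,"dy": 0,"dz": 0.003,"roll": 0,"fingers": 1}
    - {"dx": 0,"dy": 0,"dz": 0.003,"roll": 0,"fingers": 1}

```text
time: 12.28
tool_pos: [0.4858, -0.1014, 0.028]
tcp_rot: [-3.141, -0.015, 0.0]
wrist_force: [-0.2, 0.1, -4.4]
width: 0.467
grip_force: 41.7
```

Request:
step_arm:
  commands:
    - {"dx": 0,"dy": 0,"dz": 0.001,"roll": 0,"fingers": 1}
    - {"dx": 0,"dy": 0,"dz": 0.002,"roll": 0,"fingers": 1}
    - {"dx": 0,"dy": 0,"dz": 0.003,"roll": 0,"fingers": 1}
    - {"dx": 0,"dy": 0,"dz": 0.003,"roll": 0,"fingers": 1}

```text
time: 12.78
tool_pos: [0.4857, -0.1014, 0.025]
tcp_rot: [-3.141, -0.016, 0.001]
wrist_force: [-0.3, 0.2, -4.6]
width: 0.47
grip_force: 41.7
```

Request:
step_arm:
  commands:
    - {"dx": 0,"dy": 0,"dz": 0.0005,"roll": 0,"fingers": 1}
    - {"dx": 0,"dy": 0,"dz": 0.001,"roll": 0,"fingers": 1}
    - {"dx": 0,"dy": 0,"dz": 0.0015,"roll": 0,"fingers": 1}
    - {"dx": 0,"dy": 0,"dz": 0.0015,"roll": 0,"fingers": 1}

```text
time: 13.28
tool_pos: [0.4859, -0.1014, 0.0239]
tcp_rot: [-3.142, -0.016, -0.0]
wrist_force: [-0.7, 0.6, -0.5]
width: 0.47
grip_force: 41.9
```

Contact: the weight's load has come off the wrist. Releasing.

Request:
step_arm:
  commands:
    - {"dx": 0,"dy": 0,"dz": 0,"roll": 0,"fingers": 0.0}
    - {"dx": 0,"dy": 0,"dz": 0,"roll": 0,"fingers": -0.15}
    - {"dx": 0,"dy": 0,"dz": 0,"roll": 0,"fingers": -0.35}
    - {"dx": 0,"dy": 0,"dz": 0,"roll": 0,"fingers": -0.35}
    - {"dx": 0,"dy": 0,"dz": -0.02,"roll": 0,"fingers": -0.35}
    - {"dx": 0,"dy": 0,"dz": -0.06,"roll": 0,"fingers": -0.35}
    - {"dx": 0,"dy": 0,"dz": -0.11,"roll": 0,"fingers": -0.35}
    - {"dx": 0,"dy": 0,"dz": -0.11,"roll": 0,"fingers": 0.5}

```text
time: 14.28
tool_pos: [0.4898, -0.1024, 0.1386]
tcp_rot: [3.139, 0.016, 0.015]
wrist_force: [-0.3, -0.6, 0.4]
width: 0.478
grip_force: 0.0
```

Request:
step_arm:
  commands:
    - {"dx": -0.05,"dy": 0,"dz": 0,"roll": 0,"fingers": 1}
    - {"dx": -0.08,"dy": 0,"dz": 0,"roll": 0,"fingers": 1}
    - {"dx": -0.08,"dy": 0,"dz": 0,"roll": 0,"fingers": 1}
    - {"dx": -0.08,"dy": 0,"dz": 0,"roll": 0,"fingers": 1}

```text
time: 14.78
tool_pos: [0.4062, -0.1023, 0.1333]
tcp_rot: [3.142, 0.015, 0.001]
wrist_force: [-0.5, 1.2, 1.1]
width: -0.001
grip_force: 0.0
```

Run:
```python
from h import *
s=read_state();print(s["tool_pos"],s["tcp_rot"],s["wrist_force"],s["width"])
im,d,K,W=grab("wrist");P=pts(d,K,W);cv2.imwrite("pics/w5.png",im)
for nm,lo,hi,dx in(("knob",.05,.065,.03),("bodytop",.042,.0505,.03),("panel",.07,.08,.06)):
    m=(abs(P[...,0]-.484)<dx)&(abs(P[...,1]+.1)<.08)&(P[...,2]>lo)&(P[...,2]<hi)&(d>0);q=P[m]
    print(nm,len(q),q.mean(0),cv2.minAreaRect(q[:,:2].astype(np.float32)),q[:,2].max())
```

```text
[ 0.40624758 -0.10227266  0.13331684] [3.14155356e+00 1.52802405e-02 6.60347478e-04] [-0.49714085  1.15070617  1.05089767] -0.0007837509741436389
knob 567 [ 0.48405729 -0.10009962  0.06305538] ((0.48395881056785583, -0.10014322400093079), (0.020982133224606514, 0.020927980542182922), 0.929584264755249) 0.0649918915305211
bodytop 2475 [ 0.48452592 -0.10014959  0.04613825] ((0.483604371547699, -0.10010068863630295), (0.04144137352705002, 0.0415765605866909), 2.1339566707611084) 0.04849515980682431
panel 2983 [ 0.46484287 -0.10141199  0.07513738] ((0.49272802472114563, -0.10075986385345459), (0.09822537750005722, 0.14951926469802856), 0.1888086050748825) 0.0799977095654068
```

View pics/w5.png

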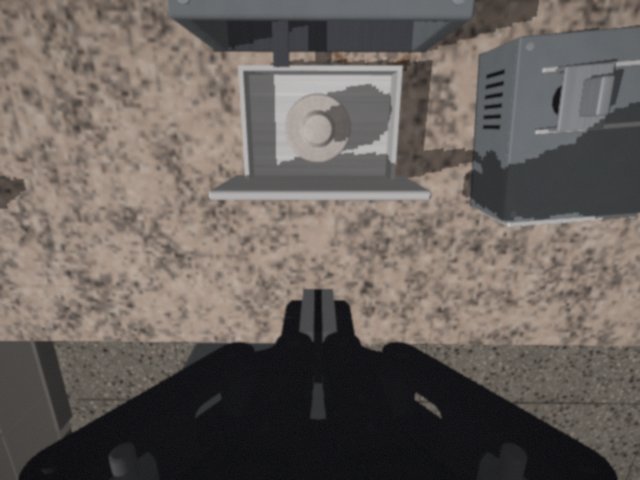

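The weight stands upright in the middle of the tray at (318,128). I'll lower the closed fingers in front of the panel and push.

Request:
step_arm:
  commands:
    - {"dx": -0.002,"dy": 0,"dz": 0.04,"roll": 0,"fingers": 1}
    - {"dx": -0.002,"dy": 0,"dz": 0.08,"roll": 0,"fingers": 1}
    - {"dx": -0.002,"dy": 0,"dz": 0.092,"roll": 0,"fingers": 1}
    - {"dx": 0.003,"dy": 0,"dz": 0.092,"roll": 0,"fingers": 1}
    - {"dx": 0.009,"dy": 0,"dz": 0.092,"roll": 0,"fingers": 1}
    - {"dx": 0.015,"dy": 0,"dz": 0.092,"roll": 0,"fingers": 1}
    - {"dx": 0.021,"dy": 0,"dz": 0.092,"roll": 0,"fingers": 1}
    - {"dx": 0.026,"dy": 0,"dz": 0.092,"roll": 0,"fingers": 1}

```text
time: 15.82
tool_pos: [0.4327, -0.1021, 0.0422]
tcp_rot: [3.141, 0.016, 0.002]
wrist_force: [0.2, -0.3, 0.1]
width: -0.001
grip_force: 0.0
```

Request:
step_arm:
  commands:
    - {"dx": 0.005,"dy": 0,"dz": 0,"roll": 0,"fingers": 1}
    - {"dx": 0.011,"dy": 0,"dz": 0,"roll": 0,"fingers": 1}
    - {"dx": 0.017,"dy": 0,"dz": 0,"roll": 0,"fingers": 1}
    - {"dx": 0.023,"dy": 0,"dz": 0,"roll": 0,"fingers": 1}
    - {"dx": 0.029,"dy": 0,"dz": 0,"roll": 0,"fingers": 1}
    - {"dx": 0.035,"dy": 0,"dz": 0,"roll": 0,"fingers": 1}
    - {"dx": 0.041,"dy": 0,"dz": 0,"roll": 0,"fingers": 1}
    - {"dx": 0.047,"dy": 0,"dz": 0,"roll": 0,"fingers": 1}

```text
time: 16.82
tool_pos: [0.479, -0.1015, 0.0414]
tcp_rot: [-3.142, -0.016, 0.001]
wrist_force: [-3.5, -1.1, 0.2]
width: -0.002
grip_force: 1.7
```

Request:
step_arm:
  commands:
    - {"dx": 0.006,"dy": 0,"dz": 0,"roll": 0,"fingers": 1}
    - {"dx": 0.012,"dy": 0,"dz": 0,"roll": 0,"fingers": 1}
    - {"dx": 0.018,"dy": 0,"dz": 0,"roll": 0,"fingers": 1}
    - {"dx": 0.024,"dy": 0,"dz": 0,"roll": 0,"fingers": 1}
    - {"dx": 0.03,"dy": 0,"dz": 0,"roll": 0,"fingers": 1}
    - {"dx": 0.034,"dy": 0,"dz": 0,"roll": 0,"fingers": 1}
    - {"dx": 0.037,"dy": 0,"dz": 0,"roll": 0,"fingers": 1}
    - {"dx": 0.037,"dy": 0,"dz": 0,"roll": 0,"fingers": 1}

```text
time: 17.82
tool_pos: [0.5165, -0.1011, 0.0416]
tcp_rot: [-3.141, -0.016, -0.001]
wrist_force: [-2.8, -0.8, -1.4]
width: -0.001
grip_force: 1.1
```

Request:
step_arm:
  commands:
    - {"dx": 0.002,"dy": 0,"dz": 0,"roll": 0,"fingers": 1}
    - {"dx": 0.004,"dy": 0,"dz": 0,"roll": 0,"fingers": 1}
    - {"dx": 0.005,"dy": 0,"dz": 0,"roll": 0,"fingers": 1}
    - {"dx": 0.005,"dy": 0,"dz": 0,"roll": 0,"fingers": 1}

```text
time: 18.32
tool_pos: [0.518, -0.101, 0.0416]
tcp_rot: [-3.141, -0.016, 0.01]
wrist_force: [-12.3, -1.9, 8.1]
width: -0.002
grip_force: 6.2
```

At the stop. I'll back off, rise above the roof and open the fingers.

Request:
step_arm:
  commands:
    - {"dx": -0.01,"dy": 0,"dz": 0,"roll": 0,"fingers": 1}
    - {"dx": -0.04,"dy": 0,"dz": 0,"roll": 0,"fingers": 1}
    - {"dx": -0.06,"dy": 0,"dz": -0.03,"roll": 0,"fingers": 1}
    - {"dx": -0.06,"dy": 0,"dz": -0.08,"roll": 0,"fingers": 1}
    - {"dx": -0.06,"dy": 0,"dz": -0.13,"roll": 0,"fingers": 0}
    - {"dx": -0.02,"dy": 0,"dz": -0.13,"roll": 0,"fingers": -1}
    - {"dx": 0.03,"dy": 0.014,"dz": -0.13,"roll": 0,"fingers": -1}
    - {"dx": 0.03,"dy": 0.014,"dz": -0.13,"roll": 0,"fingers": -1}

```text
time: 19.32
tool_pos: [0.5552, -0.1154, 0.1724]
tcp_rot: [3.141, 0.016, 0.008]
wrist_force: [-0.2, 0.1, 0.3]
width: 0.845
grip_force: 0.0
```

```bash
python3 t.py w6; python3 d.py 2>/dev/null
```

```text
[ 0.55517463 -0.11537874  0.17236229] [3.14101104 0.01585527 0.00763687] cam [ 0.63419243 -0.11317467  0.31556087]
tab 1210 [ 0.6493 -0.13    0.1237] ((0.6492313742637634, -0.13027559220790863), (0.02961147204041481, 0.010208886116743088), 0.6994851231575012)
plate 5435 [ 0.6495 -0.1298  0.1022] ((0.6489344835281372, -0.13042886555194855), (0.05210521072149277, 0.040056049823760986), 0.46587127447128296)
btn 1551 [ 0.6485 -0.0756  0.0961] ((0.6485571265220642, -0.0753890797495842), (0.02501606196165085, 0.025141369551420212), 0.6485246419906616)
roof 42107 [ 0.6398 -0.097   0.0823] ((0.6304848194122314, -0.10062387585639954), (0.14682824909687042, 0.15071649849414825), 0.561008632183075)
panel 102 ((0.526732861995697, -0.10025490820407867), (0.005843369290232658, 0.1301359385251999), 0.3684312105178833) [ 0.52644287 -0.10307495  0.07231912]
floor 46 [ 0.52748639 -0.10811688  0.00945284]
knob [nan nan nan]
```

View pics/w6.png

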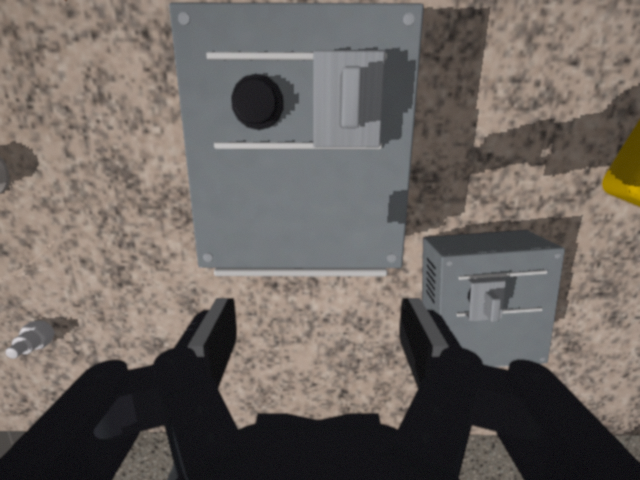

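The drawer has stayed shut: the panel edge is at (300,272), in line with the housing. The tab is at (350,97). Now the catch.

Request:
step_arm:
  commands:
    - {"dx": 0.05,"dy": 0.008,"dz": 0,"roll": 0,"fingers": -1}
    - {"dx": 0.093,"dy": 0.016,"dz": 0,"roll": 0,"fingers": -1}
    - {"dx": 0.093,"dy": 0.016,"dz": 0.01,"roll": 0,"fingers": -1}
    - {"dx": 0.093,"dy": 0.016,"dz": 0.04,"roll": 0,"fingers": -1}
    - {"dx": 0.093,"dy": 0.016,"dz": 0.063,"roll": 0,"fingers": -1}
    - {"dx": 0.093,"dy": 0.016,"dz": 0.063,"roll": 0,"fingers": 0}
    - {"dx": 0.093,"dy": 0.016,"dz": 0.063,"roll": 0,"fingers": 1}
    - {"dx": 0.093,"dy": 0.016,"dz": 0.063,"roll": 0,"fingers": 1}
  squeeze: 25

```text
time: 20.42
tool_pos: [0.6449, -0.13, 0.1105]
tcp_rot: [3.141, 0.016, 0.004]
wrist_force: [-0.1, -0.2, 0.0]
width: 0.377
grip_force: 0.0
```

Request:
step_arm:
  commands:
    - {"dx": 0,"dy": 0,"dz": 0,"roll": 0,"fingers": 1}
    - {"dx": 0,"dy": 0,"dz": 0,"roll": 0,"fingers": 1}

```text
time: 20.68
tool_pos: [0.6449, -0.1301, 0.11]
tcp_rot: [3.141, 0.015, 0.003]
wrist_force: [-1.0, 0.0, 4.4]
width: 0.108
grip_force: 29.9
```

Request:
step_arm:
  commands:
    - {"dx": 0,"dy": -0.01,"dz": 0,"roll": 0,"fingers": 1}
    - {"dx": 0,"dy": -0.02,"dz": 0,"roll": 0,"fingers": 1}
    - {"dx": 0,"dy": -0.03,"dz": 0,"roll": 0,"fingers": 1}
    - {"dx": 0,"dy": -0.04,"dz": 0,"roll": 0,"fingers": 1}
    - {"dx": 0,"dy": -0.05,"dz": 0,"roll": 0,"fingers": 1}
    - {"dx": 0,"dy": -0.055,"dz": 0,"roll": 0,"fingers": 1}
    - {"dx": 0,"dy": -0.058,"dz": 0,"roll": 0,"fingers": 1}
    - {"dx": 0,"dy": -0.058,"dz": 0,"roll": 0,"fingers": 1}

```text
time: 21.68
tool_pos: [0.6445, -0.0764, 0.1101]
tcp_rot: [3.134, 0.017, 0.004]
wrist_force: [-1.8, -14.1, 4.2]
width: 0.108
grip_force: 29.8
```

At the covered stop (14 N). I'll release, lift clear and check.

Request:
step_arm:
  commands:
    - {"dx": 0,"dy": 0.003,"dz": 0,"roll": 0,"fingers": -0.5}
    - {"dx": 0,"dy": 0.003,"dz": 0,"roll": 0,"fingers": -0.5}
    - {"dx": 0,"dy": 0.003,"dz": 0,"roll": 0,"fingers": -0.5}
    - {"dx": 0,"dy": 0.003,"dz": -0.04,"roll": 0,"fingers": -0.5}
    - {"dx": -0.05,"dy": 0.003,"dz": -0.09,"roll": 0,"fingers": -0.5}
    - {"dx": -0.1,"dy": 0.003,"dz": -0.09,"roll": 0,"fingers": -0.5}
    - {"dx": -0.1,"dy": 0.003,"dz": -0.09,"roll": 0,"fingers": -0.5}

```text
time: 22.55
tool_pos: [0.5398, -0.075, 0.1984]
tcp_rot: [-3.141, -0.016, 0.004]
wrist_force: [1.0, 0.1, -0.3]
width: 0.749
grip_force: 0.0
```

```bash
python3 t.py w7; python3 d.py 2>/dev/null
```

```text
[ 0.53975206 -0.07498865  0.1983568 ] [-3.14094138 -0.01568112  0.00357354] cam [ 0.61976375 -0.07296516  0.34095726]
tab 1002 [ 0.6485 -0.0752  0.1238] ((0.6483162641525269, -0.07530172914266586), (0.029692117124795914, 0.009895564056932926), 0.42778828740119934)
plate 4688 [ 0.649  -0.0752  0.1021] ((0.6486079096794128, -0.07521500438451767), (0.05227600038051605, 0.040035098791122437), 0.6063454747200012)
roof 35312 [ 0.6349 -0.1039  0.0823] ((0.6268976926803589, -0.10039189457893372), (0.13961631059646606, 0.15021836757659912), 0.6355862617492676)
panel 122 ((0.5266255736351013, -0.10529210418462753), (0.005669548641890287, 0.11998030543327332), 0.6202877759933472) [ 0.52659149 -0.10333004  0.07211015]
floor 88 [ 0.51944642 -0.09767561  0.00875497]
knob [nan nan nan]
```

View pics/w7.png

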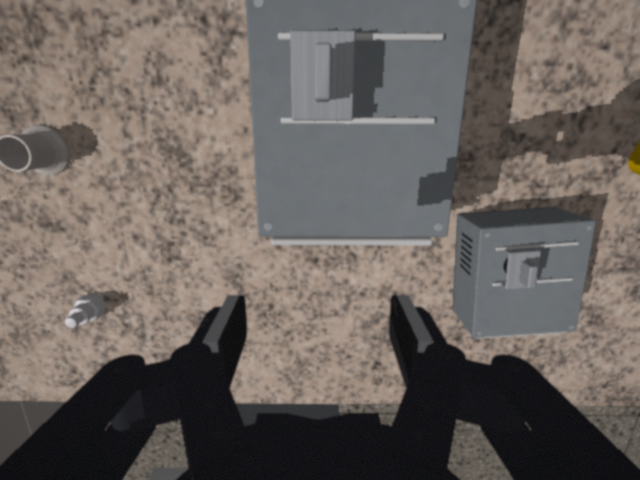

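The catch covers the button at (322,75), with the tab at y = -0.075. The drawer is shut at (350,242), and the flange (35,150) and cup (85,310) are standing.

```bash
python3 -c "from workcell import *; print(finish_job())"
```

```text
the job is handed in; nothing more can be done
None
```

I handed the job in at about 23 s: the weight is upright in the drawer, the drawer is latched, the catch is fully back over the button, and the flange stub and stepped fitting are untouched.

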